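Put the seasoning away

TASK

Put the seasoning away after cooking by gentle pushing alone, with nothing pinched or lifted: slide the tall wooden pepper mill that stands near the front edge, before the condiment rack, over the worktop, pushing it low on its body so that it stays upright, into the empty middle stall of that low wooden rack until it stands fully home against the back rail, and push the salt pot's open lid fully shut. The salt pot, the glass shaker and everything else stay where they are.

Things in the scene. Friction and masses are not known exactly. Their poses are not given: they have to be found in the camera images.
- pepper_mill: dark wooden pepper mill, round, 150 mm tall, foot 58 mm across, head 50 mm across at 109-139 mm; 0.13-0.25 kg, loose. Origin: centre of underside; z up its axis. Slides if pushed within 30 mm of the worktop, tips if pushed by the head. A gripper straight above its fingertips would meet the head first: lean the tool back, away from the push, 30 to 40 degrees.
- rack: low brown-wood condiment rack, fixed, no floor: a back rail 236 mm long, 12 thick, 52 high, and four cheeks 10 thick, 38 high, reaching 46 mm forward with round noses, making three stalls open in front. Origin: on the worktop, the axis of the mill when home. x from the open front to the rail, y left along the rail. Rail's inner face x = +29 mm, cheeks end x = -17 mm.
- salt_pot: square cream salt pot, wooden hinged lid, loose, 0.32 kg, in the rack's left stall, front 24 mm beyond the cheeks. Origin: centre of underside; x to its back (hinge side, at the rail), z up. Body 66 mm wide in y, x -29 to +37 mm, 64 mm high; shut lid 65 to 72 mm up, its front tab at x = -38. Hinge axis along y at x = +34, z = +64 mm.
- salt_pot_lid (a joint): angle of the salt pot's lid, rad: 0 shut, 1.57 upright at the back of the pot. Starts at 0.8 to 1.35, leaning over the pot. The lid plate is 7 mm thick and runs 64 mm from the hinge (72 with the tab). Stiff hinge, 0.03 N m friction, no spring: stays where it is left.
- lid_front (a point): point on the upper face of the lid's front edge, in the middle of its width, 60 mm from the hinge axis; its axes turn with the lid.
- salt_shaker: small glass salt shaker with a grey top, round, 44 mm across, 90 mm tall, loose, standing in the rack's right stall; leave it. Origin: centre of its underside.
- glass: small clear waisted drinking glass, 66 mm across, 82 mm tall, loose; leave it. It stands on the worktop in front of the rack, to the left or right, with the mill on the other side. Origin: centre of its underside.
- garlic: garlic bulb, 54 mm across, 55 mm tall, loose, to the right of the rack; leave it. Origin: centre of its underside.
- lemon: lemon, 82 x 58 x 57 mm, loose, in front of the hob; leave it. Origin: centre of its underside.
- cup_a: small white cup, 62 mm across, 85 mm over its handle, 51 mm tall, loose, in front of the microwave; leave it. Origin: centre of its underside.
- cup_b: second white cup like the first, farther right; leave it. Origin: centre of its underside.
- stall (a point): middle, empty stall of the rack; same point and axes as the rack's origin (the mill's axis when home). The stall runs from y = -33 to +33 mm: 66 mm wide for the 58 mm mill. Left stall, y +43 to +119 mm, holds the salt pot; right stall, y -43 to -97 mm, the glass shaker.
There are look-alikes about, which are no part of the job. Leave any pink look-alike of the salt_shaker alone.

How it is judged:
At the end, for the whole second after the job is handed in: The mill stands upright and at rest in the rack's middle stall, within 5 mm of touching the back rail; the salt pot's lid is shut to within 0.06 rad; the salt pot is within 15 mm and the shaker within 20 mm of where it stood, both upright (x of pepper_mill in the frame of rack between -0.005 and 0.004 m and y of pepper_mill in the frame of rack between -0.008 and 0.008 m and angle between each of pepper_mill, salt_pot, salt_shaker's own z axis and vertical below 0.1 rad and height (world z) of pepper_mill below 0.004 m and linear speed of pepper_mill below 0.01 m/s and value of joint salt_pot_lid below 0.06 rad and distance of salt_pot from where it was at the start of the episode below 0.015 m and distance of salt_shaker from where it was at the start of the episode below 0.02 m).
It fails at once if the pepper mill is tipped (more than 0.35 rad) (angle between pepper_mill's own z axis and vertical above 0.35 rad).
It fails at once if the pepper mill is lifted off the worktop (more than 12 mm) (height (world z) of pepper_mill above 0.012 m).
It fails at once if the pepper mill is pinched or shoved hard (fingers on it with over 15 N while it is still outside the stall) (contact force between the fingers and pepper_mill above 15 N and x of pepper_mill in the frame of rack below -0.05 m).
It fails at once if the salt pot is lifted or tipped, or it or the salt shaker is moved more than 30 mm (height (world z) of salt_pot above 0.012 m or angle between salt_pot's own z axis and vertical above 0.3 rad or distance of any of salt_pot, salt_shaker from where it was at the start of the episode above 0.03 m).
It fails at once if the glass, garlic, lemon or a cup is moved more than 30 mm (distance of any of glass, garlic, lemon, cup_a, cup_b from where it was at the start of the episode above 0.03 m).
It also fails if it takes over 72 s, if anything falls off the work surface, if the arm or the gripper's body presses on something with over 40 N, if the wrist force passes 120 N, or if a joint passes its speed limit or range.

ROBOT

A 6-joint arm with a two-finger parallel gripper is mounted at the origin on a cart in front of the work surface, level with it; the furniture and walls round the work are solid. World frame = base frame: x ahead of the robot, y to its left, z up, the work surface at z = 0. Lengths are in m, angles in rad, forces in N, time in s.
With the tool pointing down it reaches from about 0.25 to 0.775 m from the base axis. Payload 4 kg.
Tool frame: the origin (TCP) lies at the very end of the fingers, on their centre line; the grasp point (between the pads) lies 19 mm behind it; z points along the fingers, y is the line along which they close (so a half turn about z gives the same grasp; the last joint's range is limited). The gripper opens to 94 mm and grips with 3 to 60 N. Pads are 16 mm wide; open, the fingers measure 119 mm over their backs; the gripper's body (75 mm by 177 mm) begins 78 mm behind the grasp point.
Start: joints at [-1.308, 0.087, 1.371, -0, 1.684, -0.103], TCP at [0.197, -0.514, 0.206] pointing down, gripper open.
Joint ranges: [-3.1, 3.1], [-0.76, 2.03], [0.27, 2.55], [-1.08, 4.22], [0.17, 2.65], [-2.57, 2.57]. Speed limits (rad/s): [2.79, 2.79, 3.14, 3.14, 3.14, 3.14].

INTERFACE

Orientations are given as [roll, pitch, yaw] about the fixed x, y, z axes, in that order (R = Rz(yaw) Ry(pitch) Rx(roll)).
In Python, from bench import robot, vision gives the robot as it stands.
- The arm moves only by the shell command python3 -m crank 'ROWS'. ROWS is JSON, a list of rows, each a list of 3 entries, a list of its own where there are three numbers: the closure, from 0 (fully open) to 1 (shut), then the shift along the tool's x, y, z in m, then the turn, a rotation vector about the tool's x, y, z in degrees. A call has 1 to 8 rows; each row shifts and turns the commanded pose from where the row before left it, along the tool's axes as they then stand; what a row does not reach is not made up. A row lasts 1/10 s, in which the tool goes at most 50 mm and 8.59 degrees, less where a joint would pass 70% of its speed; a pose out of reach is approached as far as the arm can. A call with a gripper value outside its range is refused whole. The fingers move at their own pace and stop on an object; the grip force is fixed at half the most. Time passes only in rows, so rows that do not move let the fingers close. It gives the time, the measured TCP pose, the force, the opening and the grip force at its end, in the units of the state.
- robot.get_obs(): the state, without advancing time (a new reading comes with each control period).
- vision.snapshot(name): name is "side" or "top" or "wrist"; returns a dict with "color" (384x512x3 uint8, red, green, blue), "z_map" (384x512 float32, m along the optical axis (not along the pixel's ray), 0 where there is no reading), "fx", "fy", "cx", "cy" (pixels), "R" (3x3) and "t" (3): a world point X has camera coordinates R X + t. Camera axes: x right, y down, z forward; pixel columns grow to the right and rows downward; lengths in m; the calibration is good to about 2 mm. A picture is of the moment at which its call begins.
- robot.close_job(): hands the job in; it is judged then, once.
The state is a dict: "time": time; "joint_positions": joint angles; "qvel": joint speeds; "joint_torque": joint torques, N m; "tool_pos": TCP position; "ee_rot": TCP orientation; "wrist_force": force on the tool from outside, world axes, zero at the start; "wrist_torque": the same for the moment, N m; "width": finger opening in m; "finger_force": force on a finger pad.
Only numpy, scipy, OpenCV 4.12 (cv2) and the standard library are available. Lean on these libraries where they do the work, as an engineer would, in place of code of your own. Each camera call takes 0.05 s, during which the arm holds its last target. There are 200 camera calls.

## Working session

There is one attempt and no reset: what is moved stays moved. The work goes in short steps, Python scripts to look and compute and a shell command to move; the robot and the scene stay as the last step left them, time stands still between calls to the robot, and variables do not carry over. Pictures are saved under pics/ and viewed, at most 10 in all, crops included, and the job is handed in when it is done.

```bash
mkdir -p pics; ls
cat > h.py <<'E'
import numpy as np, cv2
from bench import robot, vision
def snap(n):
    s=vision.snapshot(n); np.savez('pics/'+n+'.npz',**s); return s
def load(n): return np.load('pics/'+n+'.npz')
def pt(s,u,v,z=None):
    z=s['z_map'][int(v),int(u)] if z is None else z
    c=np.array([(u-s['cx'])/s['fx']*z,(v-s['cy'])/s['fy']*z,z]); return s['R'].T@(c-s['t'])
def cloud(s):
    z=s['z_map']; v,u=np.indices(z.shape)
    c=np.stack([(u-s['cx'])/s['fx']*z,(v-s['cy'])/s['fy']*z,z],-1); return (c-s['t'])@s['R']
E
python3 - <<'E'
from h import *
a=snap('top');b=snap('side')
im=np.hstack([a['color'],b['color']])[...,::-1]
cv2.imwrite('pics/a.png',cv2.resize(np.vstack([a['color'],b['color']])[...,::-1],(400*1,600)) )
cv2.imwrite('pics/top.png',cv2.resize(a['color'][...,::-1],(768,576)))
cv2.imwrite('pics/side.png',cv2.resize(b['color'][...,::-1],(768,576)))
for s in(a,b): print(-s['R'].T@s['t'],s['R'][2])
print(robot.get_obs())
E
```

```text
pics
[ 0.15360879 -0.0170381   1.69946076] [ 0.21895744 -0.00280227 -0.97573039]
[0.14150035 1.11610852 0.96159594] [ 0.24994648 -0.76891567 -0.58846874]
{'time': 0.1, 'joint_positions': array([-1.30809157e+00,  8.78665880e-02,  1.37204967e+00, -1.62227579e-05,
        1.68361529e+00, -1.03108946e-01]), 'qvel': array([-4.01543612e-05,  4.70262249e-04, -4.36631307e-03, -8.75836257e-04,
        9.27744966e-04, -1.83744590e-03]), 'joint_torque': array([ 2.19570808e-03, -3.41253555e+01, -3.03299940e+01,  7.20369816e-02,
        3.04892322e-02, -1.00675798e-04]), 'tool_pos': array([ 0.19659982, -0.51314479,  0.20445628]), 'ee_rot': array([-3.13966240e+00, -1.83525752e-04,  3.65811717e-01]), 'wrist_force': array([-0.72240056, -0.76812984,  0.52541005]), 'wrist_torque': array([-0.00523158,  0.02538215, -0.04587714]), 'finger_force': 0.0, 'width': 0.0942241568593686}
```

View pics/top.png

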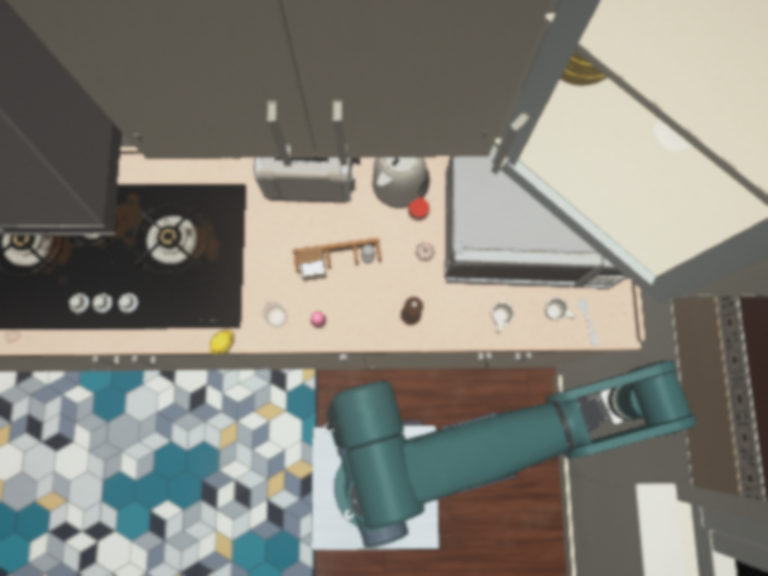

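View pics/side.png

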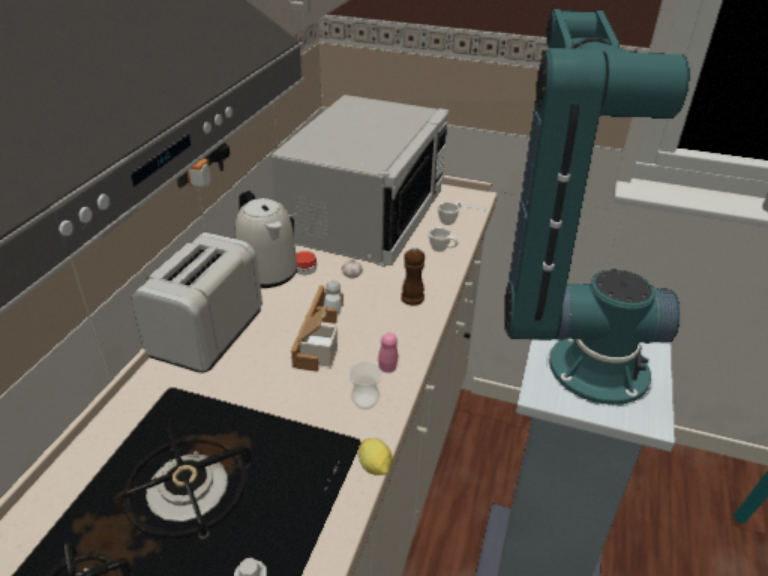

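Top view (768x576): dark mill at (412,310) is the only dark turned object. The rack is at (338,252), with the salt pot at (312,266) and the grey-topped shaker at (368,253). The pink look-alike at (318,319) must be left alone. The glass is at (275,315) and the garlic at (425,250).

Run:
```python
from h import *
a=load('top');b=load('side')
cv2.imwrite('pics/c.png',np.hstack([cv2.resize(a['color'][145:225,170:300,::-1],(400,246),interpolation=2),cv2.resize(b['color'][155:275,180:310,::-1],(400,369),interpolation=2)[:246]]) if 0 else cv2.resize(a['color'][145:225,175:295,::-1],(795,530),interpolation=cv2.INTER_CUBIC))
C=cloud(a)
np.set_printoptions(precision=3,suppress=True)
for n,(u,v) in dict(mill=(412,304),shk=(368,248),pot=(312,268),pink=(318,319),glass=(275,315),lidtop=(310,250),railR=(375,242),garlic=(425,250)).items():
    print(n,C[int(v/1.5),int(u/1.5)])
Cs=cloud(b); 
def cl(name,C,xr,yr,zr):
    m=(C[...,0]>xr[0])&(C[...,0]<xr[1])&(C[...,1]>yr[0])&(C[...,1]<yr[1])&(C[...,2]>zr[0])&(C[...,2]<zr[1])
    P=C[m]; print(name,len(P),P.mean(0),P.min(0),P.max(0)) if len(P) else print(name,0)
m=C[int(304/1.5),int(412/1.5)]
for nm,c in(('top',C),('side',Cs)):
  cl(nm+' millhead',c,(m[0]-.06,m[0]+.06),(m[1]-.06,m[1]+.06),(.11,.16))
  cl(nm+' millbody',c,(m[0]-.06,m[0]+.06),(m[1]-.06,m[1]+.06),(.008,.07))
```

```text
mill [ 0.449 -0.1    0.135]
shk [0.607 0.01  0.091]
pot [0.569 0.161 0.035]
pink [0.422 0.138 0.082]
glass [0.443 0.263 0.01 ]
lidtop [0.611 0.166 0.067]
railR [ 0.634 -0.01   0.052]
garlic [ 0.612 -0.143  0.054]
top millhead 134 [ 0.443 -0.107  0.134] [ 0.421 -0.131  0.111] [ 0.466 -0.085  0.153]
top millbody 107 [ 0.434 -0.1    0.031] [ 0.403 -0.159  0.008] [ 0.506 -0.041  0.069]
side millhead 146 [ 0.445 -0.092  0.13 ] [ 0.424 -0.116  0.11 ] [ 0.471 -0.075  0.152]
side millbody 226 [ 0.442 -0.085  0.037] [ 0.418 -0.12   0.008] [ 0.472 -0.07   0.07 ]
```

View pics/c.png

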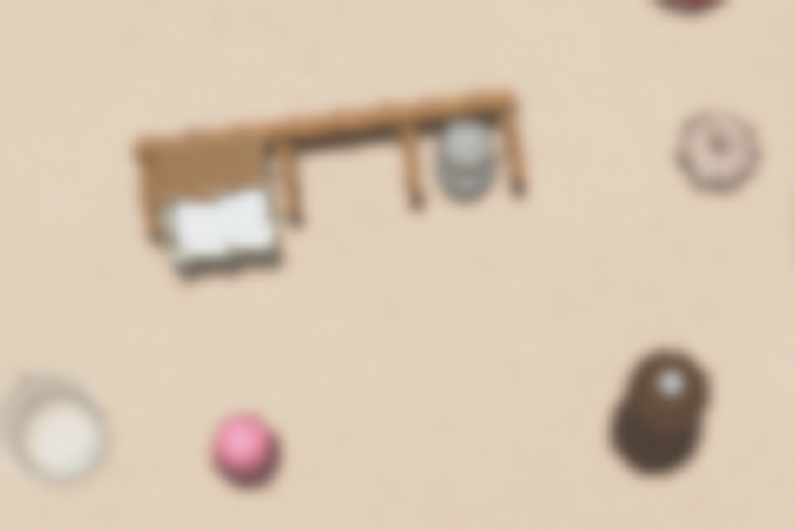

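The crop shows the rack from its rail, (135,145)-(515,93). Cheek noses are at about (157,238), (296,223), (416,205) and (520,192), and the empty stall lies between the middle two. The mill's finial is at (672,382) and its foot at about (655,430). Now I'll fit the rack pose to these points.

```bash
cat >> h.py <<'E'
def ray(s,u,v,h):
    d=s['R'].T@np.array([(u-s['cx'])/s['fx'],(v-s['cy'])/s['fy'],1]); o=-s['R'].T@s['t']
    return o+d*(h-o[2])/d[2]
E
python3 - <<'E'
from h import *
from scipy.optimize import least_squares
np.set_printoptions(precision=4,suppress=True)
a=load('top');C=cloud(a);b=load('side');Cs=cloud(b)
f=lambda u,v,h: ray(a,175-.5+u/6.625,145-.5+v/6.625,h)[:2]
M=[(-.017,.038),(-.017,-.038),(-.017,-.102),(.041,.129),(.041,-.107)]
W=[f(296,226,.038),f(416,209,.038),f(520,195,.038),f(135,143,.052),f(515,92,.052)]
def tf(p,m): c,s=np.cos(p[2]),np.sin(p[2]); return np.array([p[0]+c*m[0]-s*m[1],p[1]+s*m[0]+c*m[1]])
r=least_squares(lambda p:np.concatenate([tf(p,m)-w for m,w in zip(M,W)]),[.6,.08,0])
print('rack',r.x,'res mm',r.fun*1000)
# depth-based: rail-top points
for nm,c in(('top',C),('side',Cs)):
    m=(c[...,2]>.046)&(c[...,2]<.058)&(c[...,0]>.58)&(c[...,0]<.67)&(c[...,1]>-.04)&(c[...,1]<.12)
    P=c[m]; p=r.x; d=P[:,:2]-p[:2]; ca,sa=np.cos(p[2]),np.sin(p[2])
    L=np.c_[d[:,0]*ca+d[:,1]*sa,-d[:,0]*sa+d[:,1]*ca]; L=L[(L[:,0]>.02)&(L[:,0]<.055)]
    print(nm,len(L),'rail x mean (exp .035)',L[:,0].mean(),np.polyfit(L[:,1],L[:,0],1),L.min(0),L.max(0))
    m=(c[...,2]>.115)&(c[...,2]<.136)&(abs(c[...,0]-.445)<.05)&(abs(c[...,1]+.1)<.05)
    P=c[m];q=least_squares(lambda q:np.hypot(P[:,0]-q[0],P[:,1]-q[1])-.025,[.445,-.1],loss='soft_l1',f_scale=.002).x;print('mill head fit',q)
    m=(c[...,2]>.004)&(c[...,2]<.02)&(abs(c[...,0]-.445)<.04)&(abs(c[...,1]+.1)<.04)
    P=c[m];q=least_squares(lambda q:np.hypot(P[:,0]-q[0],P[:,1]-q[1])-.029,[.445,-.1],loss='soft_l1',f_scale=.002).x;print('mill foot fit',q,len(P))
print('finial',f(672,382,.149))
for n,u,v,h in(('pink',245,440,.08),('glass',65,440,.0),('garlic',718,148,.05),('shk',466,142,.09)):
    print(n,f(u,v,h))
# lid
m=(Cs[...,2]>.07)&(Cs[...,0]>.56)&(Cs[...,0]<.66)&(Cs[...,1]>.10)&(Cs[...,1]<.22)
P=Cs[m];print('lid',len(P),P.mean(0),P.min(0),P.max(0))
m=(C[...,2]>.06)&(C[...,0]>.53)&(C[...,0]<.68)&(C[...,1]>.10)&(C[...,1]<.22)
P=C[m];print('lid top',len(P),P.mean(0),P.min(0),P.max(0))
E
```

```text
rack [0.5889 0.081  0.1266] res mm [ 1.8229  1.207   1.2294 -0.8624  0.9198 -0.6385 -1.5144  1.1895 -2.4577
 -0.8956]
top 94 rail x mean (exp .035) 0.03976471209753874 [-0.0023  0.0397] [ 0.0255 -0.1071] [0.0475 0.0344]
mill head fit [ 0.4472 -0.1076]
mill foot fit [ 0.4437 -0.1016] 67
side 96 rail x mean (exp .035) 0.04187293021340085 [0.022  0.0427] [ 0.0208 -0.1028] [0.0511 0.0296]
mill head fit [ 0.4484 -0.1074]
mill foot fit [ 0.4455 -0.1037] 81
finial [ 0.4459 -0.1062]
pink [0.4262 0.1405]
glass [0.4404 0.2589]
garlic [ 0.6097 -0.1428]
shk [0.6034 0.0104]
lid 646 [0.602  0.1596 0.5377] [0.5607 0.1014 0.0704] [0.6188 0.2198 0.7351]
lid top 6440 [0.6079 0.1595 0.902 ] [0.5406 0.1    0.0607] [0.6246 0.22   1.0898]
```

```bash
cat >> h.py <<'E'
from scipy.spatial.transform import Rotation as Ro
RACK=np.array([.590,.081,.126])
def r2w(x,y):
    c,s=np.cos(RACK[2]),np.sin(RACK[2]); return RACK[:2]+[c*x-s*y,s*x+c*y]
def w2r(p):
    c,s=np.cos(RACK[2]),np.sin(RACK[2]); d=np.array(p)[:2]-RACK[:2]; return np.array([c*d[0]+s*d[1],-s*d[0]+c*d[1]])
def pose(xy,z,h,lean=35): # heading deg world
    h,l=np.radians([h,lean]); H=np.array([np.cos(h),np.sin(h),0]);Z=np.array([0,0,1.])
    zt=H*np.sin(l)-Z*np.cos(l); xt=H*np.cos(l)+Z*np.sin(l)
    return np.r_[xy,z],np.c_[xt,np.cross(zt,xt),zt]
def cur():
    o=robot.get_obs(); return o['tool_pos'],Ro.from_euler('xyz',o['ee_rot']).as_matrix()
def plan(wps,cl,start=None):  # wps: (pos,R,n); prints how far to go per row, tool axes
    p,R=start or cur(); out=[]
    for q,Q,n in wps:
        p0,rv=p.copy(),Ro.from_matrix(R.T@Q).as_rotvec(); R0=R
        for i in range(n):
            d=np.round(R.T@(p0+(q-p0)*(i+1)/n-p),4); t=np.round(np.degrees((Ro.from_matrix(R.T@R0)*Ro.from_rotvec(rv*(i+1)/n)).as_rotvec()),1)
            out.append([cl,[float(x) for x in d],[float(x) for x in t]])
            p=p+R@d; R=R@Ro.from_rotvec(np.radians(t)).as_matrix()
    for i in range(0,len(out),8): print(str(out[i:i+8]).replace(' ',''))
    return p,R
def mill():  # rough mill position from top & side depth
    for n in('top','side'):
        s=snap(n);c=cloud(s);k=s['color'].astype(int)
        m=(c[...,2]>.115)&(c[...,2]<.137)&(c[...,0]>.38)&(c[...,0]<.66)&(c[...,1]>-.2)&(c[...,1]<.14)&(k.max(-1)<110)&(k[...,0]>k[...,2]+5)
        P=c[m]
        if len(P)<15: print(n,len(P));continue
        q=np.median(P,0)[:2]
        q=__import__('scipy.optimize').optimize.least_squares(lambda q:np.hypot(P[:,0]-q[0],P[:,1]-q[1])-.025,q,loss='soft_l1',f_scale=.002).x
        print(n,len(P),'mill',q,'rack',w2r(q))
E
python3 - <<'E'
from h import *
m=np.array([.447,-.106]); H=lambda h:np.array([np.cos(np.radians(h)),np.sin(np.radians(h))])
plan([(*pose(m-.075*H(78),.12,78),12),(*pose(m-.075*H(78),.013,78),4)],.68)
b=load('side');c=cloud(b)
m=(c[...,2]>.068)&(c[...,2]<.2)&(c[...,0]>.53)&(c[...,0]<.68)&(c[...,1]>.09)&(c[...,1]<.23)
P=c[m]; L=np.array([[*w2r(p),p[2]] for p in P]);i=np.argsort(L[:,2]);print(len(L));print(np.round(L[i][::max(1,len(L)//25)],3))
print('pot top-cam', [w2r(ray(load('top'),174.5+u/6.625,144.5+v/6.625,.064)) for u,v in((165,210),(278,190),(280,255),(180,268))])
E
```

```text
[[0.68,[0.0282,-0.019,0.0071],[1.4,2.7,-4.6]],[0.68,[0.0293,-0.0164,0.0088],[1.5,2.6,-4.6]],[0.68,[0.03,-0.0138,0.0107],[1.4,2.7,-4.6]],[0.68,[0.0305,-0.0111,0.0123],[1.5,2.7,-4.6]],[0.68,[0.0307,-0.0083,0.014],[1.4,2.6,-4.6]],[0.68,[0.0305,-0.0055,0.0156],[1.5,2.7,-4.6]],[0.68,[0.0301,-0.0026,0.0172],[1.4,2.6,-4.6]],[0.68,[0.0294,0.0002,0.0185],[1.4,2.7,-4.6]]]
[[0.68,[0.0284,0.003,0.0198],[1.5,2.7,-4.6]],[0.68,[0.027,0.0057,0.0211],[1.4,2.6,-4.6]],[0.68,[0.0255,0.0084,0.022],[1.5,2.7,-4.6]],[0.68,[0.0236,0.011,0.023],[1.4,2.7,-4.6]],[0.68,[-0.0153,-0.0,0.0219],[0.0,-0.0,-0.0]],[0.68,[-0.0154,-0.0,0.0219],[0.0,-0.0,-0.0]],[0.68,[-0.0153,-0.0,0.0219],[0.0,-0.0,-0.0]],[0.68,[-0.0154,-0.0,0.0219],[0.0,-0.0,-0.0]]]
184
[[ 0.031  0.116  0.068]
 [ 0.027  0.118  0.07 ]
 [ 0.032  0.103  0.073]
 [ 0.027  0.119  0.076]
 [ 0.029  0.102  0.077]
 [ 0.027  0.075  0.08 ]
 [ 0.024  0.116  0.081]
 [ 0.021  0.104  0.085]
 [ 0.021  0.092  0.087]
 [ 0.018  0.079  0.089]
 [ 0.016  0.111  0.091]
 [ 0.015  0.068  0.093]
 [ 0.011  0.115  0.095]
 [ 0.007  0.117  0.097]
 [ 0.009  0.064  0.099]
 [ 0.006  0.076  0.101]
 [ 0.004  0.069  0.103]
 [-0.     0.107  0.107]
 [-0.011  0.052  0.109]
 [-0.003  0.071  0.11 ]
 [-0.002  0.103  0.112]
 [-0.005  0.09   0.114]
 [-0.006  0.056  0.115]
 [-0.007  0.073  0.117]
 [-0.008  0.099  0.118]
 [-0.018  0.09   0.12 ]
 [-0.016  0.084  0.123]]
pot top-cam [array([-0.00636746,  0.11294622]), array([-0.00304261,  0.04407353]), array([-0.04323794,  0.04748896]), array([-0.04323169,  0.10781862])]
```

```bash
python3 -m crank '[[0.68,[0.028,-0.019,0.007],[1.4,2.7,-4.6]],[0.68,[0.029,-0.016,0.009],[1.4,2.7,-4.6]],[0.68,[0.030,-0.014,0.011],[1.4,2.7,-4.6]],[0.68,[0.030,-0.011,0.012],[1.4,2.7,-4.6]],[0.68,[0.031,-0.008,0.014],[1.4,2.7,-4.6]],[0.68,[0.030,-0.006,0.016],[1.4,2.7,-4.6]],[0.68,[0.030,-0.003,0.017],[1.4,2.7,-4.6]],[0.68,[0.029,0,0.019],[1.4,2.7,-4.6]]]' && python3 -m crank '[[0.68,[0.028,0.003,0.020],[1.4,2.7,-4.6]],[0.68,[0.027,0.006,0.021],[1.4,2.7,-4.6]],[0.68,[0.025,0.008,0.022],[1.4,2.7,-4.6]],[0.68,[0.023,0.011,0.023],[1.4,2.7,-4.6]],[0.68,[0,0,0],[0,0,0]]]'
python3 - <<'E'
from h import *
m=np.array([.447,-.106]); H=lambda h:np.array([np.cos(np.radians(h)),np.sin(np.radians(h))])
print(cur(),pose(m,0,78)[1],robot.get_obs()['width'])
S=plan([(*pose(m-.075*H(78),.013,78),5)],.68)
mill()
E
```

```text
time: 0.9
tool_pos: [0.3524, -0.2907, 0.1476]
ee_rot: [-3.074, -0.414, 1.007]
wrist_force: [-0.1, 0.2, -0.1]
width: 0.0337
finger_force: 0.0
time: 1.4
tool_pos: [0.4302, -0.1791, 0.1172]
ee_rot: [3.133, -0.616, 1.367]
wrist_force: [-0.4, -0.2, -0.0]
width: 0.0303
finger_force: 0.0
(array([ 0.4302071 , -0.17907684,  0.11724372]), array([[ 0.1650345 ,  0.97825306,  0.12563666],
       [ 0.79947243, -0.20728305,  0.56380632],
       [ 0.57758761,  0.00739555, -0.8162952 ]])) [[ 1.70311287e-01  9.78147601e-01  1.19253247e-01]
 [ 8.01251607e-01 -2.07911691e-01  5.61042415e-01]
 [ 5.73576436e-01  1.38777878e-17 -8.19152044e-01]] 0.030330401400134873
[[0.68,[-0.012,0.0001,0.017],[0.1,-0.1,0.1]],[0.68,[-0.0121,0.0001,0.0171],[0.0,-0.0,0.0]],[0.68,[-0.012,0.0002,0.017],[0.1,-0.1,0.1]],[0.68,[-0.012,0.0002,0.0171],[0.1,-0.0,0.0]],[0.68,[-0.012,0.0002,0.017],[0.0,-0.1,0.1]]]
top 50 mill [ 0.45301834 -0.11068768] rack [-0.15998453 -0.17295402]
side 204 mill [ 0.56400682 -0.1688572 ] rack [-0.05718589 -0.24460998]
```

```bash
python3 -m crank '[[0.68,[-0.012,0,0.017],[0,0,0]],[0.68,[-0.012,0,0.017],[0,0,0]],[0.68,[-0.012,0,0.017],[0,0,0]],[0.68,[-0.012,0,0.017],[0,0,0]],[0.68,[-0.012,0,0.016],[0,0,0]],[0.68,[0,0,0],[0,0,0]]]'
python3 - <<'E'
from h import *
s=snap('top');t=snap('side')
a=cv2.resize(s['color'][130:270,200:340,::-1],(400,400),interpolation=2);b=cv2.resize(t['color'][130:270,190:330,::-1],(400,400),interpolation=2)
cv2.imwrite('pics/d.png',np.hstack([a,b]))
E
```

```text
time: 2.1
tool_pos: [0.4293, -0.1831, 0.0146]
ee_rot: [3.133, -0.613, 1.361]
wrist_force: [-0.9, -0.2, -0.5]
width: 0.0301
finger_force: 0.0
```

View pics/d.png

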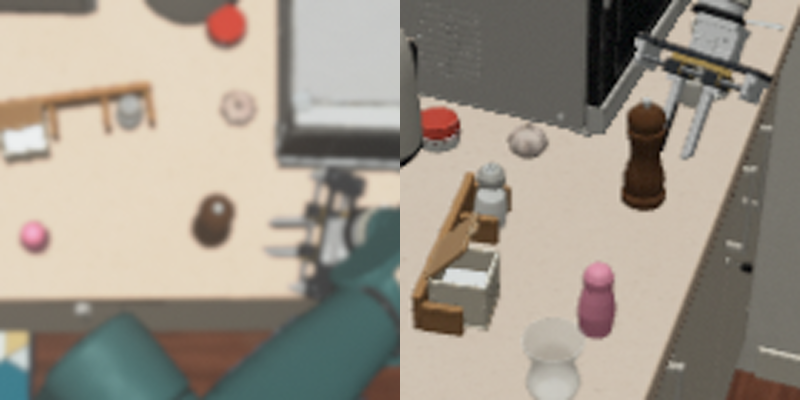

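The top crop shows the fingertips at (270,222) and (270,250), squarely behind the mill foot at about (212,228). The mill stands upright, and the salt pot's lid leans over the pot. Next is a gentle contact.

```bash
python3 -m crank '[[0.68,[0.0082,0,0.0057],[0,0,0]],[0.68,[0.0082,0,0.0057],[0,0,0]],[0.68,[0.0082,0,0.0057],[0,0,0]],[0.68,[0.0025,0,0.0017],[0,0,0]],[0.68,[0.0025,0,0.0017],[0,0,0]],[0.68,[0.0025,0,0.0017],[0,0,0]],[0.68,[0.0025,0,0.0017],[0,0,0]],[0.68,[0.0025,0,0.0017],[0,0,0]]]' && python3 -m crank '[[0.68,[0.0025,0,0.0017],[0,0,0]],[0.68,[0.0025,0,0.0017],[0,0,0]],[0.68,[0.0025,0,0.0017],[0,0,0]],[0.68,[0.0025,0,0.0017],[0,0,0]],[0.68,[0.0025,0,0.0017],[0,0,0]],[0.68,[0.0025,0,0.0017],[0,0,0]],[0.68,[0.0033,0,0.0023],[0,0,0]],[0.68,[0.0041,0,0.0028],[0,0,0]]]'
cat >> h.py <<'E'
def est(off=.0314): # mill from TCP, if cradled
    p,R=cur(); h=np.arctan2(R[1,2],R[0,2]); q=p[:2]+off*np.array([np.cos(h),np.sin(h)]); print('tcp',p.round(4),'head',np.degrees(h).round(1),'mill est',q.round(4),'rack',w2r(q).round(4)); return q
E
python3 -c "
from h import *
est();mill()"
```

```text
time: 3.0
tool_pos: [0.4406, -0.139, 0.0166]
ee_rot: [3.128, -0.611, 1.366]
wrist_force: [0.2, -0.5, 0.3]
width: 0.0303
finger_force: 0.0
time: 3.8
tool_pos: [0.4466, -0.1125, 0.017]
ee_rot: [3.127, -0.611, 1.366]
wrist_force: [-0.6, -0.5, 0.7]
width: 0.0303
finger_force: 0.5
tcp [ 0.4466 -0.1125  0.017 ] head 76.8 mill est [ 0.4537 -0.0819] rack [-0.1557 -0.1445]
top 89 mill [ 0.43996794 -0.1378034 ] rack [-0.17633902 -0.19821478]
side 238 mill [ 0.51637615 -0.14098476] rack [-0.10093633 -0.2109729 ]
```

Run:
```python
from h import *
q=est(); H=lambda h:np.array([np.cos(np.radians(h)),np.sin(np.radians(h))])
h=76.8; S=None; q=q+.1*H(h)
S=plan([(*pose(q-.0314*H(h),.0145,h),10)],.68)
N=16; w=[]; dh=(76.8-7.2)/N; st=.087/N
for i in range(N):
    q=q+st*H(h-dh/2); h-=dh; w.append((*pose(q-.0314*H(h),.0145,h),1))
plan(w,.68,S); print(w2r(q))
```

```text
tcp [ 0.4465 -0.1119  0.0171] head 76.9 mill est [ 0.4536 -0.0813] rack [-0.1557 -0.1439]
[[0.68,[0.008,0.0002,0.006],[-0.0,-0.0,0.1]],[0.68,[0.0081,0.0001,0.0059],[-0.0,-0.0,0.1]],[0.68,[0.008,0.0002,0.006],[-0.0,-0.0,0.2]],[0.68,[0.008,0.0001,0.0059],[-0.0,-0.0,0.1]],[0.68,[0.0081,0.0001,0.006],[-0.0,-0.0,0.1]],[0.68,[0.008,0.0001,0.006],[-0.0,-0.0,0.1]],[0.68,[0.008,0.0001,0.0059],[-0.0,-0.0,0.2]],[0.68,[0.0081,0.0,0.006],[-0.0,-0.1,0.1]]]
[[0.68,[0.008,0.0,0.0059],[-0.0,0.0,0.1]],[0.68,[0.0081,0.0001,0.006],[-0.1,0.0,0.1]]]
[[0.68,[0.0045,-0.0022,0.0031],[-2.4,0.0,3.6]],[0.68,[0.0045,-0.0022,0.0032],[-2.5,0.0,3.6]],[0.68,[0.0045,-0.0022,0.0032],[-2.5,0.0,3.5]],[0.68,[0.0046,-0.0021,0.0031],[-2.5,0.0,3.6]],[0.68,[0.0045,-0.0022,0.0032],[-2.5,0.0,3.6]],[0.68,[0.0045,-0.0022,0.0032],[-2.5,0.0,3.5]],[0.68,[0.0045,-0.0022,0.0031],[-2.5,0.0,3.6]],[0.68,[0.0046,-0.0021,0.0032],[-2.5,0.0,3.5]]]
[[0.68,[0.0045,-0.0022,0.0032],[-2.5,0.0,3.6]],[0.68,[0.0045,-0.0022,0.0031],[-2.5,0.0,3.6]],[0.68,[0.0046,-0.0022,0.0032],[-2.5,0.0,3.5]],[0.68,[0.0045,-0.0021,0.0031],[-2.5,0.0,3.6]],[0.68,[0.0045,-0.0022,0.0032],[-2.5,0.0,3.6]],[0.68,[0.0045,-0.0022,0.0032],[-2.5,0.0,3.5]],[0.68,[0.0046,-0.0022,0.0031],[-2.4,0.0,3.6]],[0.68,[0.0045,-0.0021,0.0032],[-2.5,0.0,3.6]]]
[-0.05369039 -0.00353272]
```

```bash
python3 -m crank '[[0.68,[0.005,0.0001,0.0037],[0,0,0.1]],[0.68,[0.008,0.0001,0.006],[0,0,0.1]],[0.68,[0.008,0.0001,0.006],[0,0,0.1]],[0.68,[0.008,0.0001,0.006],[0,0,0.1]],[0.68,[0.008,0.0001,0.006],[0,0,0.1]],[0.68,[0.008,0.0001,0.006],[0,0,0.1]],[0.68,[0.008,0.0001,0.006],[0,0,0.1]],[0.68,[0.008,0.0001,0.006],[0,0,0.1]]]' && python3 -m crank '[[0.68,[0.008,0.0001,0.0059],[0,0,0.1]],[0.68,[0.006,0,0.0044],[0,0,0.1]],[0.68,[0.004,0,0.003],[0,0,0.1]]]'
python3 - <<'E'
from h import *
est()
s=snap('top');t=snap('side')
a=cv2.resize(s['color'][130:270,180:320,::-1],(400,400),interpolation=2);b=cv2.resize(t['color'][130:270,190:330,::-1],(400,400),interpolation=2)
cv2.imwrite('pics/e.png',np.hstack([a,b]))
E
```

```text
time: 4.7
tool_pos: [0.4639, -0.0377, 0.0148]
ee_rot: [3.137, -0.611, 1.349]
wrist_force: [-1.1, -4.3, 3.3]
width: 0.0296
finger_force: 2.1
time: 5.0
tool_pos: [0.4687, -0.0159, 0.0139]
ee_rot: [-3.142, -0.612, 1.343]
wrist_force: [-1.4, -3.5, 2.6]
width: 0.0301
finger_force: 2.0
tcp [ 0.4687 -0.0159  0.0139] head 76.9 mill est [0.4758 0.0147] rack [-0.1217 -0.0514]
```

View pics/e.png

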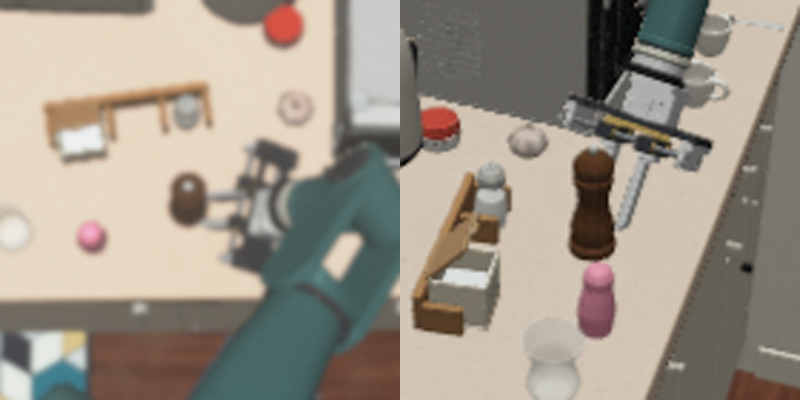

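The mill is upright and cradled between the fingers at (187,205) in the left crop. The gripper body could swing over the pink look-alike at (91,236), so I'll compute clearance along a modified curve.

```bash
cat > path.py <<'E'
from h import *
H=lambda h:np.array([np.cos(np.radians(h)),np.sin(np.radians(h))])
g=np.stack(np.meshgrid(np.linspace(-.0375,.0375,9),np.linspace(-.0885,.0885,30),np.linspace(-.2,-.097,10)),-1).reshape(-1,3)
def clear(p,R):
    P=p+g@R.T; o=[]
    for c,r,hh in(((.426,.1405),.022,.09),((.4435,-.106),0,0),(tuple(r2w(-.0395,.081)),.033,.064)):
        d=np.maximum(np.hypot(P[:,0]-c[0],P[:,1]-c[1])-r,0); e=np.maximum(P[:,2]-hh,0); o.append(np.hypot(d,e).min())
    return o
def go(q,head,n,R,z=.0145):
    """q rack start, head rack deg; list of (len, dhead) segments"""
E
python3 - <<'E'
from path import *
q=est(); h0=76.9-7.2
# mill waypoints in rack frame with rack heading
x,y=w2r(q)
for hA in(25,30):
  qq=np.array([x,y]); h=h0; W=[]
  n=9; # arc h0->hA
  from scipy.optimize import fsolve
  # choose arc step so that y reaches about -.018 at arc end, then straight at hA to y~0, then turn to 0
  def sim(v):
    s,l=v; qq=np.array([x,y]);h=h0;W=[]
    for i in range(10):
        d=(h0-hA)/10; qq=qq+s*H(h-d/2);h-=d;W.append((*qq,h))
    for i in range(3): qq=qq+l/3*H(h);W.append((*qq,h))
    for i in range(9): 
        d=hA/9; qq=qq+.0055*H(h-d/2); h-=d; W.append((*qq,h))
    return W
  v=fsolve(lambda v:(sim(v)[-1][0]+.012,sim(v)[-1][1]),[.005,.02]); W=sim(v); print(hA,v)
  for a,b,h in W: print(np.round([a,b,h],4),np.round(clear(*pose(r2w(a-.0314*np.cos(np.radians(h)),b-.0314*np.sin(np.radians(h))),.0145,h+7.2)),3))
E
```

```text
tcp [ 0.4684 -0.0156  0.0137] head 77.0 mill est [0.4754 0.015 ] rack [-0.122 -0.051]
25 [0.00280769 0.04795942]
[-1.209e-01 -4.840e-02  6.523e+01] [0.139 0.073 0.182]
[-1.196e-01 -4.590e-02  6.076e+01] [0.129 0.073 0.181]
[-1.181e-01 -4.350e-02  5.629e+01] [0.119 0.074 0.178]
[-1.165e-01 -4.130e-02  5.182e+01] [0.109 0.074 0.175]
[-1.147e-01 -3.910e-02  4.735e+01] [0.1   0.074 0.171]
[-1.127e-01 -3.710e-02  4.288e+01] [0.089 0.073 0.166]
[-1.106e-01 -3.530e-02  3.841e+01] [0.079 0.073 0.16 ]
[-1.083e-01 -3.370e-02  3.394e+01] [0.069 0.073 0.153]
[-0.1059 -0.0322 29.47  ] [0.06  0.073 0.146]
[-0.1034 -0.0309 25.    ] [0.05  0.073 0.138]
[-8.89e-02 -2.41e-02  2.50e+01] [0.04  0.074 0.124]
[-7.44e-02 -1.74e-02  2.50e+01] [0.031 0.079 0.109]
[-5.99e-02 -1.06e-02  2.50e+01] [0.024 0.087 0.096]
[-5.49000e-02 -8.40000e-03  2.22222e+01] [0.017 0.088 0.088]
[-4.98000e-02 -6.50000e-03  1.94444e+01] [0.011 0.09  0.081]
[-4.45000e-02 -4.80000e-03  1.66667e+01] [0.005 0.092 0.074]
[-3.92000e-02 -3.30000e-03  1.38889e+01] [0.    0.095 0.067]
[-3.39000e-02 -2.10000e-03  1.11111e+01] [0.    0.098 0
[... 708 characters left out ...]

[-0.1184 -0.0468 30.    ] [0.078 0.074 0.164]
[-0.0987 -0.0354 30.    ] [0.06  0.073 0.142]
[-7.9e-02 -2.4e-02  3.0e+01] [0.044 0.079 0.121]
[-5.93e-02 -1.27e-02  3.00e+01] [0.033 0.091 0.101]
[-5.44000e-02 -1.01000e-02  2.66667e+01] [0.026 0.091 0.093]
[-4.94000e-02 -7.70000e-03  2.33333e+01] [0.018 0.092 0.085]
[-4.43e-02 -5.70e-03  2.00e+01] [0.011 0.093 0.077]
[-3.91000e-02 -4.00000e-03  1.66667e+01] [0.004 0.095 0.07 ]
[-3.38000e-02 -2.50000e-03  1.33333e+01] [0.    0.098 0.063]
[-2.84e-02 -1.40e-03  1.00e+01] [0.    0.101 0.057]
[-2.3000e-02 -6.0000e-04  6.6667e+00] [0.    0.105 0.052]
[-1.7500e-02 -2.0000e-04  3.3333e+00] [0.    0.109 0.046]
[-0.012 -0.     0.   ] [0.    0.114 0.04 ]
```

Run:
```python
from path import *
q=w2r(est()); h0=69.7;h=h0;w=[]
P=lambda q,h:pose(r2w(*(q-.0314*H(h))),.0145,h+7.2)
for i in range(10):
    d=(h0-25)/10; q=q+.0028*H(h-d/2);h-=d;w.append((*P(q,h),1))
q=q+.046*H(h); w.append((*P(q,h),6)); print(q)
plan(w,.68)
```

```text
tcp [ 0.4684 -0.0156  0.0137] head 77.0 mill est [0.4754 0.015 ] rack [-0.122 -0.051]
[-0.06177555 -0.01151326]
[[0.68,[0.0028,-0.0024,0.001],[-2.6,-0.1,3.7]],[0.68,[0.0024,-0.0023,0.0017],[-2.6,0.0,3.6]],[0.68,[0.0024,-0.0024,0.0016],[-2.6,0.0,3.7]],[0.68,[0.0024,-0.0023,0.0017],[-2.5,0.0,3.7]],[0.68,[0.0023,-0.0023,0.0016],[-2.6,0.0,3.6]],[0.68,[0.0024,-0.0024,0.0017],[-2.5,0.0,3.7]],[0.68,[0.0024,-0.0023,0.0016],[-2.6,0.0,3.7]],[0.68,[0.0023,-0.0024,0.0017],[-2.6,0.0,3.6]]]
[[0.68,[0.0024,-0.0023,0.0017],[-2.5,0.0,3.7]],[0.68,[0.0024,-0.0023,0.0016],[-2.6,0.0,3.6]],[0.68,[0.0063,-0.0,0.0044],[0.0,0.0,0.0]],[0.68,[0.0063,-0.0,0.0044],[0.0,0.0,0.0]],[0.68,[0.0062,-0.0,0.0044],[0.0,0.0,0.0]],[0.68,[0.0063,-0.0,0.0044],[0.0,0.0,0.0]],[0.68,[0.0063,-0.0,0.0044],[0.0,0.0,0.0]],[0.68,[0.0063,-0.0,0.0044],[0.0,0.0,0.0]]]
```

```bash
python3 -m crank '[[0.68,[0.0026,-0.0023,0.0013],[-2.6,0,3.7]],[0.68,[0.0024,-0.0023,0.0017],[-2.6,0,3.7]],[0.68,[0.0024,-0.0024,0.0016],[-2.6,0,3.7]],[0.68,[0.0024,-0.0023,0.0017],[-2.6,0,3.7]],[0.68,[0.0024,-0.0023,0.0016],[-2.6,0,3.6]],[0.68,[0.0024,-0.0024,0.0017],[-2.6,0,3.7]],[0.68,[0.0024,-0.0023,0.0016],[-2.6,0,3.6]],[0.68,[0.0024,-0.0023,0.0017],[-2.6,0,3.7]]]' && python3 -m crank '[[0.68,[0.0024,-0.0023,0.0017],[-2.5,0,3.7]],[0.68,[0.0024,-0.0023,0.0016],[-2.6,0,3.6]],[0.68,[0.0063,0,0.0044],[0,0,0]],[0.68,[0.0063,0,0.0044],[0,0,0]],[0.68,[0.0063,0,0.0044],[0,0,0]],[0.68,[0.0063,0,0.0044],[0,0,0]],[0.68,[0.0045,0,0.0031],[0,0,0]],[0.68,[0.003,0,0.0021],[0,0,0]]]'
python3 - <<'E'
from h import *
est()
s=snap('top');t=snap('side')
a=cv2.resize(s['color'][140:240,180:280,::-1],(400,400),interpolation=2);b=cv2.resize(t['color'][150:270,190:310,::-1],(400,400),interpolation=2)
cv2.imwrite('pics/f.png',np.hstack([a,b]))
E
```

```text
time: 5.9
tool_pos: [0.4625, 0.0128, 0.0135]
ee_rot: [3.141, -0.611, 0.711]
wrist_force: [-1.0, -0.5, 0.1]
width: 0.03
finger_force: 0.7
time: 6.7
tool_pos: [0.4998, 0.0408, 0.0146]
ee_rot: [3.139, -0.612, 0.56]
wrist_force: [-1.3, -0.6, -0.5]
width: 0.0302
finger_force: 0.5
tcp [0.4998 0.0408 0.0146] head 31.9 mill est [0.5265 0.0574] rack [-0.066  -0.0154]
```

View pics/f.png

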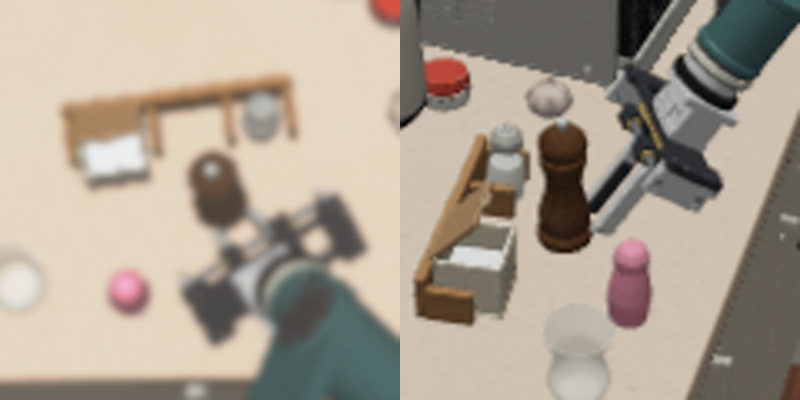

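The mill is upright at (212,169) in the left crop, just outside the stall with noses at about (155,152) and (231,142). The pink look-alike at (128,290) is clear. I'll check the mill's position from the finial and plan the re-approach.

Run:
```python
from path import *
s=load('top'); f=lambda u,v,h: w2r(ray(s,180-.5+u/4,140-.5+v/4,h))
print('finial',f(212,169,.149),'noses',f(155,153,.038),f(231,143,.038),f(292,136,.038)); t=load('side')
print('side finial',w2r(ray(t,189.5+(561-400)*.3,149.5+124*.3,.149)))
c=cloud(t); m=(c[...,2]>.04)&(abs(c[...,0]-.426)<.04)&(abs(c[...,1]-.14)<.04); print('pink top',np.percentile(c[m][:,2],[99,100]),np.median(c[m],0))
q=w2r(est()); h=14
for L,z in((30,.018),(28,.02)):
  for x in(-.06,-.03,-.0):
    off=.0279+.008*np.cos(np.radians(L)); p=np.array([x,0])-off*H(h); print(L,x,clear(*pose(r2w(*p),z,h+7.2,L)))
```

```text
finial [-0.0672384  -0.01655878] noses [-0.01597508  0.04045764] [-0.01582983 -0.03712379] [-0.0167794  -0.09940657]
side finial [-0.06430278 -0.00982507]
pink top [0.09186809 0.09286068] [0.42503717 0.15633818 0.06754258]
tcp [0.4997 0.0408 0.0148] head 31.8 mill est [0.5264 0.0574] rack [-0.0661 -0.0154]
30 -0.06 [np.float64(0.007316964167090559), np.float64(0.10042093035152569), np.float64(0.08068699348015985)]
30 -0.03 [np.float64(0.0), np.float64(0.10979655557214078), np.float64(0.06338371479149477)]
30 -0.0 [np.float64(0.006853702438184477), np.float64(0.1258022415473843), np.float64(0.04870819479533318)]
28 -0.06 [np.float64(0.008272869583013301), np.float64(0.10507760530989707), np.float64(0.08009507388193832)]
28 -0.03 [np.float64(0.00016410460536447208), np.float64(0.11462899861005744), np.float64(0.0640307413811799)]
28 -0.0 [np.float64(0.009734363404297022), np.float64(0.13053088334576843), np.float64(0.05039015783779338)]
```

Run:
```python
from path import *
gap=.014; a=gap/2
for L,z in((30,.02),(26,.021)):
 for h in(18,22,26):
  off=np.sqrt(.029**2-a*a)+.008*np.cos(np.radians(L)); r=[]
  for x in(-.06,-.045,-.03,-.015,0): r.append(round(clear(*pose(r2w(*(np.array([x,0])-off*H(h))),z,h+7.2,L))[0],3))
  # right finger front outer corner in rack frame, mill home
  R=np.array([0,0])-(off-.008*np.cos(np.radians(L)))*H(h)+(a+.0125)*H(h-90)
  print(L,z,h,r,'off',off,'rf',R)
```

```text
30 0.02 18 [np.float64(0.013), np.float64(0.008), np.float64(0.006), np.float64(0.009), np.float64(0.014)] off 0.035070697789216086 rf [-0.02073927 -0.02724211]
30 0.02 22 [np.float64(0.018), np.float64(0.014), np.float64(0.014), np.float64(0.017), np.float64(0.022)] off 0.035070697789216086 rf [-0.01878844 -0.02862245]
30 0.02 26 [np.float64(0.023), np.float64(0.02), np.float64(0.021), np.float64(0.024), np.float64(0.029)] off 0.035070697789216086 rf [-0.01674607 -0.02986334]
26 0.021 18 [np.float64(0.015), np.float64(0.011), np.float64(0.008), np.float64(0.009), np.float64(0.015)] off 0.035332846929333916 rf [-0.02073927 -0.02724211]
26 0.021 22 [np.float64(0.019), np.float64(0.016), np.float64(0.015), np.float64(0.017), np.float64(0.022)] off 0.035332846929333916 rf [-0.01878844 -0.02862245]
26 0.021 26 [np.float64(0.023), np.float64(0.022), np.float64(0.022), np.float64(0.025), np.float64(0.03)] off 0.035332846929333916 rf [-0.01674607 -0.02986334]
```

Run:
```python
from path import *
p,R=cur(); m=np.array([-.066,-.0155]); h=22; off=.0351
P=lambda q:pose(r2w(*(q-off*H(h))),.019,h+7.2,30)
b=p-np.r_[.012*H(31.8),-.003]
S=plan([(b,R,2),(*P(m-.012*H(h)),4)],.85); print()
w=[(*P(m-.001*H(h)),4),(*P(m+.039*H(h)),10)]; S=plan(w,.85,S); print(); q=m+.039*H(h); print(q)
S=plan([(*P(np.array([-.003,.001])),8)],.85,S)
```

```text
[[0.85,[-0.004,-0.0,-0.0047],[0.0,0.0,0.0]],[0.85,[-0.0041,-0.0,-0.0047],[0.0,0.0,0.0]],[0.85,[-0.0006,-0.0005,-0.0007],[-0.4,-1.3,0.6]],[0.85,[-0.0005,-0.0005,-0.0008],[-0.3,-1.3,0.6]],[0.85,[-0.0007,-0.0005,-0.0007],[-0.4,-1.2,0.6]],[0.85,[-0.0006,-0.0005,-0.0007],[-0.3,-1.3,0.6]]]

[[0.85,[0.0024,-0.0,0.0014],[-0.0,-0.0,0.0]],[0.85,[0.0024,-0.0,0.0013],[-0.0,-0.0,0.0]],[0.85,[0.0024,-0.0,0.0014],[-0.0,-0.0,0.0]],[0.85,[0.0023,-0.0,0.0014],[-0.0,-0.0,0.0]],[0.85,[0.0035,-0.0,0.002],[-0.0,-0.0,0.0]],[0.85,[0.0034,-0.0,0.002],[-0.0,-0.0,0.0]],[0.85,[0.0035,-0.0,0.002],[-0.0,-0.0,0.0]],[0.85,[0.0035,-0.0,0.002],[-0.0,-0.0,0.0]]]
[[0.85,[0.0034,-0.0,0.002],[-0.0,-0.0,0.0]],[0.85,[0.0035,-0.0,0.002],[-0.0,-0.0,0.0]],[0.85,[0.0035,-0.0,0.002],[-0.0,-0.0,0.0]],[0.85,[0.0035,-0.0,0.002],[-0.0,-0.0,0.0]],[0.85,[0.0034,-0.0,0.002],[-0.0,-0.0,0.0]],[0.85,[0.0035,-0.0,0.002],[-0.0,-0.0,0.0]]]

[-0.02983983 -0.00089034]
[[0.85,[0.0028,0.001,0.0016],[-0.0,-0.0,0.0]],[0.85,[0.0027,0.0011,0.0016],[-0.0,-0.0,0.0]],[0.85,[0.0028,0.001,0.0016],[-0.0,-0.0,0.0]],[0.85,[0.0028,0.0011,0.0016],[-0.0,-0.0,0.0]],[0.85,[0.0027,0.001,0.0016],[-0.0,-0.0,0.0]],[0.85,[0.0028,0.001,0.0016],[-0.0,-0.0,0.0]],[0.85,[0.0028,0.0011,0.0016],[-0.0,-0.0,0.0]],[0.85,[0.0027,0.001,0.0016],[-0.0,-0.0,0.0]]]
```

```bash
python3 -m crank '[[0.68,[-0.004,0,-0.0047],[0,0,0]],[0.68,[-0.004,0,-0.0047],[0,0,0]],[0.85,[-0.0006,-0.0005,-0.0007],[-0.35,-1.3,0.6]],[0.85,[-0.0006,-0.0005,-0.0007],[-0.35,-1.3,0.6]],[0.85,[-0.0006,-0.0005,-0.0007],[-0.35,-1.3,0.6]],[0.85,[-0.0006,-0.0005,-0.0007],[-0.35,-1.3,0.6]],[0.85,[0,0,0],[0,0,0]]]' && python3 -m crank '[[0.85,[0.0024,0,0.0014],[0,0,0]],[0.85,[0.0024,0,0.0014],[0,0,0]],[0.85,[0.0024,0,0.0014],[0,0,0]],[0.85,[0.0024,0,0.0014],[0,0,0]],[0.85,[0.0026,0,0.0015],[0,0,0]],[0.85,[0.0035,0,0.002],[0,0,0]],[0.85,[0.0035,0,0.002],[0,0,0]],[0.85,[0.0035,0,0.002],[0,0,0]]]' && python3 -m crank '[[0.85,[0.0035,0,0.002],[0,0,0]],[0.85,[0.0035,0,0.002],[0,0,0]],[0.85,[0.0035,0,0.002],[0,0,0]],[0.85,[0.0035,0,0.002],[0,0,0]],[0.85,[0.0035,0,0.002],[0,0,0]],[0.85,[0.003,0,0.0017],[0,0,0]]]'
python3 -c "
from h import *
est(.0351)
s=snap('top');t=snap('side')
a=cv2.resize(s['color'][140:240,180:280,::-1],(400,400),interpolation=2);b=cv2.resize(t['color'][150:270,190:310,::-1],(400,400),interpolation=2)
cv2.imwrite('pics/g.png',np.hstack([a,b]))"
```

```text
time: 7.5
tool_pos: [0.4853, 0.0339, 0.0199]
ee_rot: [3.139, -0.523, 0.511]
wrist_force: [0.6, 1.3, 1.2]
width: 0.014
finger_force: 0.0
time: 8.3
tool_pos: [0.5079, 0.0473, 0.0186]
ee_rot: [-3.142, -0.521, 0.51]
wrist_force: [-0.6, -0.2, -0.7]
width: 0.0137
finger_force: 0.6
time: 8.9
tool_pos: [0.5288, 0.0587, 0.0189]
ee_rot: [3.141, -0.522, 0.51]
wrist_force: [-1.1, -0.4, 0.5]
width: 0.0138
finger_force: 0.5
tcp [0.5288 0.0587 0.0189] head 29.2 mill est [0.5594 0.0758] rack [-0.031  -0.0013]
```

View pics/g.png

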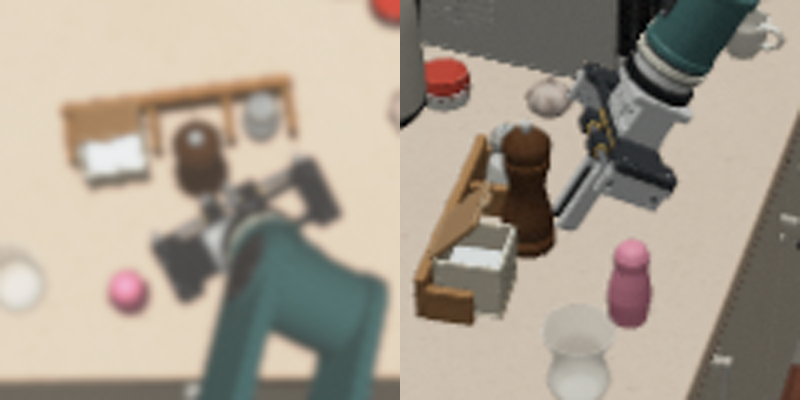

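The mill is upright at (196,138), already entering the stall, and the pink item is clear. I'll carry on home.

```bash
python3 -m crank '[[0.85,[0.0025,0.0006,0.0015],[0,0,0]],[0.85,[0.0025,0.0006,0.0015],[0,0,0]],[0.85,[0.0025,0.0006,0.0015],[0,0,0]],[0.85,[0.0025,0.0006,0.0015],[0,0,0]],[0.85,[0.0025,0.0006,0.0015],[0,0,0]],[0.85,[0.0025,0.0006,0.0015],[0,0,0]],[0.85,[0.0025,0.0006,0.0015],[0,0,0]],[0.85,[0.0025,0.0006,0.0015],[0,0,0]]]' && python3 -m crank '[[0.85,[0.001,0.0003,0.0006],[0,0,0]],[0.85,[0.001,0.0003,0.0006],[0,0,0]],[0.85,[0.001,0.0003,0.0006],[0,0,0]],[0.85,[0.001,0.0003,0.0006],[0,0,0]]]'
python3 -c "
from h import *
est(.0351)"
```

```text
time: 9.8
tool_pos: [0.5515, 0.0658, 0.0186]
ee_rot: [3.141, -0.522, 0.51]
wrist_force: [-2.6, -1.0, 1.6]
width: 0.014
finger_force: 1.2
time: 10.2
tool_pos: [0.5559, 0.0669, 0.0185]
ee_rot: [3.141, -0.522, 0.51]
wrist_force: [-3.4, -1.3, 2.9]
width: 0.0143
finger_force: 1.4
tcp [0.5559 0.0669 0.0185] head 29.2 mill est [0.5866 0.084 ] rack [-0.003   0.0034]
```

```bash
for i in 1; do python3 -m crank '[[0.85,[0.0008,0.0003,0.0005],[0,0,0]],[0.85,[0.0008,0.0003,0.0005],[0,0,0]],[0.85,[0.0008,0.0003,0.0005],[0,0,0]]]'; done; python3 -m crank '[[0.85,[0.0008,0.0003,0.0005],[0,0,0]],[0.85,[0.0008,0.0003,0.0005],[0,0,0]]]'
python3 -c "
from h import *
est(.0351)
s=snap('top');t=snap('side')
a=cv2.resize(s['color'][150:200,190:240,::-1],(400,400),interpolation=2);b=cv2.resize(t['color'][170:240,190:260,::-1],(400,400),interpolation=2)
cv2.imwrite('pics/i.png',np.hstack([a,b]))"
```

```text
time: 10.5
tool_pos: [0.5588, 0.0675, 0.0183]
ee_rot: [3.141, -0.522, 0.51]
wrist_force: [-2.5, -1.1, 2.0]
width: 0.0141
finger_force: 1.4
time: 10.7
tool_pos: [0.5607, 0.0679, 0.0182]
ee_rot: [3.141, -0.522, 0.51]
wrist_force: [-2.4, -0.2, 3.0]
width: 0.0141
finger_force: 1.3
tcp [0.5607 0.0679 0.0182] head 29.2 mill est [0.5914 0.085 ] rack [0.0019 0.0038]
```

View pics/i.png

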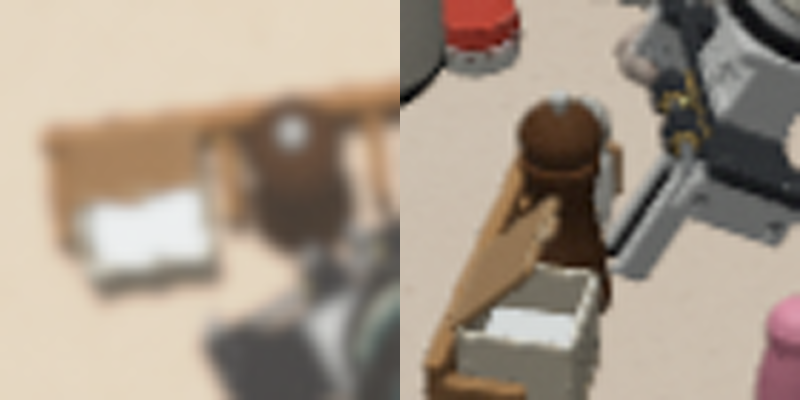

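The mill is upright in the stall at (292,130) in the left crop. There's no force rise yet, so it isn't against the rail, and I'll nudge on until the force rises.

```bash
for k in 1; do python3 -m crank '[[0.85,[0.0008,0.0003,0.0005],[0,0,0]],[0.85,[0.0008,0.0003,0.0005],[0,0,0]]]';  python3 -m crank '[[0.85,[0.0008,0.0003,0.0005],[0,0,0]],[0.85,[0,0,0],[0,0,0]]]'; done; python3 -c "
from h import *
est(.0351)"
```

```text
time: 11.0
tool_pos: [0.5626, 0.0683, 0.0181]
ee_rot: [3.141, -0.522, 0.51]
wrist_force: [-3.3, -0.5, 2.2]
width: 0.0138
finger_force: 1.3
time: 11.2
tool_pos: [0.5637, 0.0685, 0.0182]
ee_rot: [3.141, -0.522, 0.51]
wrist_force: [-2.6, -1.0, 1.1]
width: 0.0141
finger_force: 1.0
tcp [0.5637 0.0685 0.0182] head 29.2 mill est [0.5944 0.0856] rack [0.0049 0.004 ]
```

```bash
python3 -m crank '[[0.85,[0.0008,0.0003,0.0005],[0,0,0]],[0.85,[0.0008,0.0003,0.0005],[0,0,0]]]';  python3 -m crank '[[0.85,[0.0008,0.0003,0.0005],[0,0,0]],[0.85,[0,0,0],[0,0,0]]]'; python3 -c "
from h import *
est(.0351)
s=snap('side'); print(s['t'])
c=cloud(s);
for lo,hi,r in((.118,.136,.025),):
  m=(c[...,2]>lo)&(c[...,2]<hi); 
  P=c[m]; L=np.array([w2r(p) for p in P]); k=(abs(L[:,0])<.05)&(abs(L[:,1])<.035)
  from scipy.optimize import least_squares
  print(k.sum(),least_squares(lambda q:np.hypot(*(L[k]-q).T)-r,[0,0],loss='soft_l1',f_scale=.002).x)
"
```

```text
time: 11.4
tool_pos: [0.5655, 0.0689, 0.0181]
ee_rot: [3.141, -0.522, 0.51]
wrist_force: [-3.0, -0.4, 2.4]
width: 0.0138
finger_force: 1.2
time: 11.6
tool_pos: [0.5667, 0.0691, 0.0181]
ee_rot: [3.141, -0.522, 0.51]
wrist_force: [-2.1, 0.0, 1.9]
width: 0.0142
finger_force: 1.0
tcp [0.5667 0.0691 0.0181] head 29.2 mill est [0.5973 0.0862] rack [0.0079 0.0042]
[0.47645022 0.18683901 1.38869496]
115 [ 0.00485964 -0.00195068]
```

```bash
python3 -m crank '[[0.85,[0.0008,0.0003,0.0005],[0,0,0]],[0.85,[0.0008,0.0003,0.0005],[0,0,0]]]';  python3 -m crank '[[0.85,[0.0008,0.0003,0.0005],[0,0,0]],[0.85,[0,0,0],[0,0,0]]]';  python3 -m crank '[[0.85,[0.0008,0.0003,0.0005],[0,0,0]],[0.85,[0,0,0],[0,0,0]]]'
```

```text
time: 11.85
tool_pos: [0.5678, 0.0696, 0.0178]
ee_rot: [-3.141, -0.521, 0.51]
wrist_force: [-9.4, -1.9, 5.9]
width: 0.0141
finger_force: 4.2
time: 12.05
tool_pos: [0.5681, 0.0697, 0.0177]
ee_rot: [-3.141, -0.519, 0.511]
wrist_force: [-10.5, -4.2, 8.9]
width: 0.0144
finger_force: 5.5
time: 12.25
tool_pos: [0.5684, 0.0698, 0.0176]
ee_rot: [-3.141, -0.518, 0.512]
wrist_force: [-14.7, -5.0, 11.6]
width: 0.0142
finger_force: 7.9
```

The force rose to 15 N with the TCP stalled, so the mill is home against the rail. I'll retreat and plan the lid.

```bash
python3 -m crank '[[0.85,[-0.0026,0,-0.0015],[0,0,0]],[0.85,[-0.0026,0,-0.0015],[0,0,0]],[0.85,[-0.004,0,-0.012],[0,0,0]],[0.85,[0,0,-0.025],[0,0,0]],[1,[0,0,-0.03],[0,0,0]],[1,[0,0,-0.04],[0,0,0]],[1,[0,0,-0.04],[0,0,0]],[1,[0,0,-0.04],[0,0,0]]]'
python3 - <<'E'
from h import *
P=lambda x,z:pose(r2w(x,.083),z,15,0)
S=plan([(*P(0,.20),8)],1);S=plan([(*P(0,.14),4)],1,S);S=plan([(*P(-.012,.10),8)],1,S);S=plan([(*P(-.022,.074),8)],1,S)
s=snap('top');t=snap('side')
a=cv2.resize(s['color'][140:190,190:240,::-1],(400,400),interpolation=2);b=cv2.resize(t['color'][170:240,190:260,::-1],(400,400),interpolation=2)
cv2.imwrite('pics/j.png',np.hstack([a,b]))
E
```

```text
time: 13.05
tool_pos: [0.4801, 0.0196, 0.1794]
ee_rot: [3.14, -0.523, 0.51]
wrist_force: [0.6, 0.3, -0.1]
width: 0.0006
finger_force: 0.0
[[1,[0.0183,-0.0096,0.0075],[-0.5,-3.7,1.7]],[1,[0.0184,-0.0102,0.0063],[-0.4,-3.7,1.8]],[1,[0.0185,-0.0109,0.005],[-0.5,-3.8,1.7]],[1,[0.0185,-0.0114,0.0037],[-0.4,-3.7,1.7]],[1,[0.0182,-0.012,0.0024],[-0.5,-3.7,1.8]],[1,[0.0181,-0.0126,0.0012],[-0.4,-3.7,1.7]],[1,[0.0176,-0.0131,-0.0001],[-0.5,-3.8,1.8]],[1,[0.0172,-0.0137,-0.0014],[-0.4,-3.7,1.7]]]
[[1,[0.0,0.0,0.015],[-0.0,0.0,-0.0]],[1,[0.0,0.0,0.015],[-0.0,0.0,-0.0]],[1,[0.0,0.0001,0.015],[-0.0,0.0,-0.0]],[1,[0.0,-0.0,0.015],[-0.0,0.0,-0.0]]]
[[1,[-0.0015,-0.0002,0.005],[-0.0,0.0,-0.0]],[1,[-0.0015,-0.0002,0.005],[-0.0,0.0,-0.0]],[1,[-0.0015,-0.0002,0.005],[-0.0,0.0,-0.0]],[1,[-0.0014,-0.0002,0.005],[-0.0,0.0,-0.0]],[1,[-0.0015,-0.0002,0.005],[-0.0,0.0,-0.0]],[1,[-0.0015,-0.0002,0.005],[-0.0,0.0,-0.0]],[1,[-0.0015,-0.0002,0.005],[-0.0,0.0,-0.0]],[1,[-0.0015,-0.0002,0.005],[-0.0,0.0,-0.0]]]
[[1,[-0.0012,-0.0002,0.0033],[-0.0,0.0,-0.0]],[1,[-0.0013,-0.0001,0.0032],[-0.0,0.0,-0.0]],[1,[-0.0012,-0.0002,0.0033],[-0.0,0.0,-0.0]],[1,[-0.0012,-0.0002,0.0032],[-0.0,0.0,-0.0]],[1,[-0.0013,-0.0001,0.0033],[-0.0,0.0,-0.0]],[1,[-0.0012,-0.0002,0.0032],[-0.0,0.0,-0.0]],[1,[-0.0012,-0.0002,0.0033],[-0.0,0.0,-0.0]],[1,[-0.0013,-0.0001,0.0032],[-0.0,0.0,-0.0]]]
```

View pics/j.png

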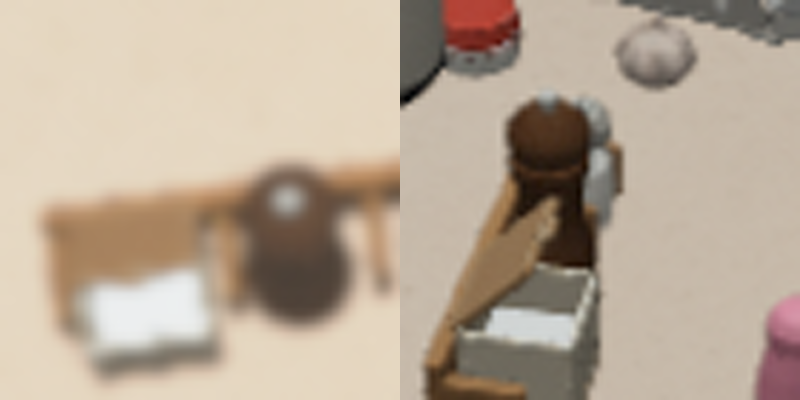

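The mill stands upright and home against the rail at (290,200), and the lid is still leaning over the pot. Now I'll close the lid with shut fingers.

```bash
python3 -m crank '[[1,[0.0183,-0.0096,0.0075],[-0.45,-3.7,1.7]],[1,[0.0184,-0.0102,0.0063],[-0.45,-3.7,1.8]],[1,[0.0185,-0.0109,0.005],[-0.45,-3.8,1.7]],[1,[0.0185,-0.0114,0.0037],[-0.45,-3.7,1.7]],[1,[0.0182,-0.012,0.0024],[-0.45,-3.7,1.8]],[1,[0.0181,-0.0126,0.0012],[-0.45,-3.7,1.7]],[1,[0.0176,-0.0131,0],[-0.45,-3.8,1.8]],[1,[0.0172,-0.0137,-0.0014],[-0.45,-3.7,1.7]]]' && python3 -m crank '[[1,[0,0,0.015],[0,0,0]],[1,[0,0,0.015],[0,0,0]],[1,[0,0,0.015],[0,0,0]],[1,[0,0,0.015],[0,0,0]]]' && python3 -m crank '[[1,[-0.0015,-0.0002,0.005],[0,0,0]],[1,[-0.0015,-0.0002,0.005],[0,0,0]],[1,[-0.0015,-0.0002,0.005],[0,0,0]],[1,[-0.0015,-0.0002,0.005],[0,0,0]],[1,[-0.0015,-0.0002,0.005],[0,0,0]],[1,[-0.0015,-0.0002,0.005],[0,0,0]],[1,[-0.0015,-0.0002,0.005],[0,0,0]],[1,[-0.0015,-0.0002,0.005],[0,0,0]]]' && python3 -c "
from h import *
p,_=cur();print(w2r(p),p)
s=snap('top');t=snap('side')
a=cv2.resize(s['color'][140:200,180:240,::-1],(400,400),interpolation=2);b=cv2.resize(t['color'][160:240,180:260,::-1],(400,400),interpolation=2)
cv2.imwrite('pics/k.png',np.hstack([a,b]))"
```

```text
time: 13.95
tool_pos: [0.5808, 0.1652, 0.1971]
ee_rot: [-3.141, 0.004, 0.262]
wrist_force: [0.1, -0.5, 0.6]
width: 0.0006
finger_force: 0.0
time: 14.35
tool_pos: [0.5788, 0.1628, 0.1367]
ee_rot: [-3.14, 0.002, 0.261]
wrist_force: [0.5, -0.3, 0.4]
width: 0.0008
finger_force: 0.0
time: 15.15
tool_pos: [0.568, 0.1623, 0.0991]
ee_rot: [-3.14, 0.0, 0.262]
wrist_force: [0.7, -0.4, -1.2]
width: -0.0001
finger_force: 0.0
[-0.01165518  0.0834183 ] [0.5679543  0.16229233 0.09906887]
```

View pics/k.png

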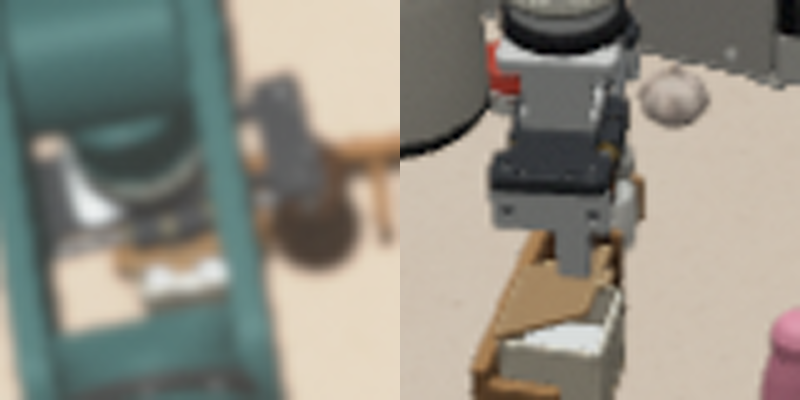

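The fingertip is on the lid's upper face at (575,265) in the right crop, and the lid is already turning down. That was the tenth picture, so from here I'll go by forces and depth.

```bash
python3 -m crank '[[1,[-0.0012,-0.0002,0.0033],[0,0,0]],[1,[-0.0012,-0.0002,0.0033],[0,0,0]],[1,[-0.0012,-0.0002,0.0033],[0,0,0]],[1,[-0.0012,-0.0002,0.0033],[0,0,0]],[1,[-0.0012,-0.0002,0.0033],[0,0,0]],[1,[-0.0012,-0.0002,0.0033],[0,0,0]],[1,[-0.0012,-0.0001,0.003],[0,0,0]]]' && python3 -m crank '[[1,[-0.001,0,0.001],[0,0,0]],[1,[0,0,0.001],[0,0,0]],[1,[0,0,0.001],[0,0,0]]]'
```

```text
time: 15.95
tool_pos: [0.5597, 0.1613, 0.0755]
ee_rot: [-3.14, 0.0, 0.262]
wrist_force: [0.4, 0.2, 1.2]
width: 0.0002
finger_force: 0.4
time: 16.25
tool_pos: [0.5583, 0.161, 0.0727]
ee_rot: [-3.14, 0.002, 0.262]
wrist_force: [-0.8, 0.3, 1.0]
width: 0.0004
finger_force: 0.3
```

```bash
python3 -m crank '[[1,[0,0,0.001],[0,0,0]],[1,[0,0,0.001],[0,0,0]]]'; python3 -m crank '[[1,[0,0,0.001],[0,0,0]],[1,[0,0,0],[0,0,0]]]'
```

```text
time: 16.45
tool_pos: [0.5584, 0.1611, 0.0719]
ee_rot: [-3.14, 0.001, 0.262]
wrist_force: [-3.4, -0.8, 9.1]
width: 0.0003
finger_force: 4.1
time: 16.65
tool_pos: [0.5584, 0.1611, 0.0719]
ee_rot: [-3.14, 0.001, 0.262]
wrist_force: [-3.7, -0.9, 9.5]
width: 0.0007
finger_force: 4.3
```

The lid bottoms out at 71.9 mm with 9 N on it, which matches the 72 mm shut height. I'll withdraw straight up and check by depth.

```bash
python3 -m crank '[[1,[0,0,-0.003],[0,0,0]],[1,[0,0,-0.02],[0,0,0]],[1,[0,0,-0.04],[0,0,0]],[1,[0,0,-0.04],[0,0,0]],[1,[-0.03,0,-0.03],[0,0,0]],[1,[-0.045,0,0],[0,0,0]],[1,[-0.045,0,0],[0,0,0]],[1,[-0.045,0,0],[0,0,0]]]' && python3 -m crank '[[1,[-0.02,0.045,0],[0,0,0]],[1,[-0.02,0.045,0],[0,0,0]],[1,[0,0.045,0],[0,0,0]],[1,[0,0.045,0],[0,0,0]],[1,[0,0.045,0],[0,0,0]],[1,[0,0,0],[0,0,0]]]'
python3 - <<'E'
from h import *
np.set_printoptions(precision=4,suppress=True)
from scipy.optimize import least_squares
for n in('top','side'):
  s=snap(n);c=cloud(s);L=c.copy();d=c[...,:2]-RACK[:2];ca,sa=np.cos(.126),np.sin(.126)
  L[...,0]=d[...,0]*ca+d[...,1]*sa;L[...,1]=-d[...,0]*sa+d[...,1]*ca
  P=L[(L[...,0]>-.035)&(L[...,0]<.02)&(L[...,1]>.058)&(L[...,1]<.105)&(L[...,2]<.16)&(L[...,2]>.03)]
  A=np.c_[P,np.ones(len(P))]; k=np.linalg.lstsq(np.c_[P[:,:2],np.ones(len(P))],P[:,2],rcond=None)[0]
  print(n,'lid',len(P),'z range',P[:,2].min(),P[:,2].max(),'slope',k[:2])
  for lo,hi,r in((.115,.136,.025),(.006,.02,.029)):
    Q=L[(L[...,2]>lo)&(L[...,2]<hi)&(abs(L[...,0])<.04)&(abs(L[...,1])<.032)]
    if len(Q)>8: print('  mill',lo,len(Q),least_squares(lambda q:np.hypot(*(Q[:,:2]-q).T)-r,[0,0],loss='soft_l1',f_scale=.002).x)
  Q=L[(L[...,2]>.08)&(L[...,2]<.1)&(abs(L[...,0])<.03)&(abs(L[...,1]+.07)<.025)]
  print('  shaker',len(Q),Q.mean(0) if len(Q) else '')
E
```

```text
time: 17.45
tool_pos: [0.398, 0.1178, 0.2029]
ee_rot: [-3.14, 0.0, 0.262]
wrist_force: [-0.8, 0.1, -0.4]
width: 0.0006
finger_force: 0.0
time: 18.05
tool_pos: [0.4194, -0.114, 0.202]
ee_rot: [3.141, 0.002, 0.255]
wrist_force: [0.1, 1.2, -0.5]
width: 0.0
finger_force: 0.0
top lid 162 z range 0.04638756913602302 0.08327418086887117 slope [0.06   0.0768]
  mill 0.115 85 [0.0076 0.0014]
  mill 0.006 35 [0.0058 0.0023]
  shaker 47 [ 0.003  -0.0729  0.0869]
side lid 187 z range 0.030523051817428884 0.07713152482811772 slope [ 0.2498 -0.0366]
  mill 0.115 111 [ 0.0084 -0.0004]
  shaker 23 [ 0.0007 -0.0701  0.0865]
```

```bash
python3 -c "
from bench import robot
print(robot.close_job())"
```

```text
the job is handed in; nothing more can be done
None
```

I handed the job in at about 18 s, with the mill upright against the back rail (the push stalled at about 15 N) and the salt pot's lid pressed shut at its 72 mm height; the judge's verdict was not shown.

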